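Rotate the honey row: older bottle forward, new bottle behind

TASK

The front of the squeezy-honey row has sold out. Bring the older bottle left in that row forward until it is right up at the row's front stop, and stand the new bottle from the delivery case in the row close up behind it, both upright with a broad side squarely to the front. Do not knock any bottle over or disturb the jars in the other rows.

Things in the scene. Friction and masses are not known exactly. Their poses are not given: they have to be found in the camera images.
- honey_old_mid (a point): older squeezy honey bottle, alone in its row. Body 84 mm tall, oblong with round ends: 66 mm broad (y) by 44 mm deep (x); broad sides face +x and -x, both alike. Rounded shoulder up to 102 mm above the base; round white cap, 34 mm across, from 108 to 150 mm above the base. The point is the centre, 75 mm above the base; z up. About 0.4 kg. Starts in the row's middle to rear, turned up to 0.3 rad.
- honey_new_mid (a point): new squeezy honey bottle, identical to the older one (same sizes, same point and axes), standing on the floor of the delivery case, turned anyhow.
- honey_row: lane tray of the honey row, fixed: channel 290 mm long (x) by 90 mm wide (y). Origin: centre of its underside, 40 mm above the table. x runs along the row to the back; -x is the front, towards the robot; z up. Floor top at z = 4 mm; clear side walls 84 mm apart inside, up to z = 32 mm; clear front stop, inner face at x = -140 mm, up to z = 38 mm. Any of the tier's three places.
- tier: display tier, fixed: timber-edged board 340 mm deep (x) by 360 mm wide (y) on steel skids, a white price rail on its front. Origin on the table under its centre, axes parallel to the lane trays'. Deck 40 mm, edge 68 mm above the table. Three equal lane trays stand on it at y = -100, 0 and +100 mm.
- case: the delivery case, fixed: open-topped cardboard box 170 mm (x) by 190 mm (y), to the left of the tier. Origin on the table under its centre. Walls 4 mm thick, 70 mm high at the back half and 35 mm at the front half; floor 5 mm thick.
- jam_0_mid (a point): bystander: closed round glass squat jam jar with a black lid, 64 mm in diameter, 78 mm tall, one of two standing one behind the other at the front of another row. The point is its centre, half-way up.
- jam_1_mid (a point): bystander: closed round glass squat jam jar with a black lid, 64 mm in diameter, 78 mm tall, one of two standing one behind the other at the front of another row. The point is its centre, half-way up.
- pickle_0_mid (a point): bystander: closed round glass pickle jar with a brass lid, 64 mm in diameter, 98 mm tall, one of two standing one behind the other at the front of another row. The point is its centre, half-way up.
- pickle_1_mid (a point): bystander: closed round glass pickle jar with a brass lid, 64 mm in diameter, 98 mm tall, one of two standing one behind the other at the front of another row. The point is its centre, half-way up.

How it is judged (in metres and radians):
At the end, for the whole second after the job is handed in: Both honey bottles stand upright (within 0.1 rad) on the floor of the honey row, a broad side to the front within 0.2 rad: the older one less than 14 mm from the front stop, the new one behind it with centres less than 66 mm apart (gap under 22 mm) (y of honey_old_mid in the frame of honey_row between -0.02 and 0.02 m and z of honey_old_mid in the frame of honey_row between 0.073 and 0.085 m and angle between each of honey_old_mid, honey_new_mid's own z axis and vertical below 0.1 rad and angle between the x axis of each of honey_old_mid, honey_new_mid and the x axis of honey_row, either way round below 0.2 rad and y of honey_new_mid in the frame of honey_row between -0.02 and 0.02 m and z of honey_new_mid in the frame of honey_row between 0.073 and 0.085 m and x of honey_old_mid in the frame of honey_row below -0.104 m and x of honey_new_mid in the frame of honey_row above -0.085 m and horizontal distance between honey_old_mid and honey_new_mid below 0.066 m); the robot touches nothing.
It fails at once if a honey bottle is knocked over (tilted more than 0.7 rad) (angle between any of honey_old_mid, honey_new_mid's own z axis and vertical above 0.7 rad).
It fails at once if a jar in another row is shifted by more than 25 mm or tilted by more than 0.4 rad (distance of any of jam_0_mid, jam_1_mid, pickle_0_mid, pickle_1_mid from where it was at the start of the episode above 0.025 m or angle between any of jam_0_mid, jam_1_mid, pickle_0_mid, pickle_1_mid's own z axis and vertical above 0.4 rad).
It also fails if it takes over 53 s, if anything falls off the work surface, if the arm or the gripper's body presses on something with over 40 N, if the wrist force passes 120 N, or if a joint passes its speed limit or range.

ROBOT

A 6-joint arm with a two-finger parallel gripper is mounted at the origin on the work surface. World frame = base frame: x ahead of the robot, y to its left, z up, the work surface at z = 0. Lengths are in mm, angles in rad, forces in N, time in s.
With the tool pointing down it reaches from about 350 to 875 mm from the base axis. Payload 15.5 kg.
Tool frame: the origin (TCP) lies at the very end of the fingers, on their centre line; the grasp point (between the pads) lies 19 mm behind it; x points along the fingers, z is the direction in which the jaws open and shut, and the axes are right-handed (so a half turn about x gives the same grasp; the last joint's range is limited). The gripper opens to 85 mm and grips with 20 to 120 N. Pads are 22 mm wide; open, the fingers measure 114 mm over their backs; the gripper's body (76 mm by 85 mm) begins 54 mm behind the grasp point. The pads swing forward as they close: fully open they stand 13 mm farther back than shut.
Start: joints at [-1.343, 0.494, 1.345, -0, 1.302, -0.096], TCP at [198.266, -592.72, 231.277] pointing down, gripper open.
Joint ranges: [-2.91, 2.91], [-0.82, 2.16], [0.22, 2.67], [-1.22, 4.37], [0.12, 2.79], [-3.08, 3.08]. Speed limits (rad/s): [1.89, 1.89, 2.57, 3.01, 3.01, 3.01].

INTERFACE

Orientations are given as a rotation vector (axis times angle).
In Python, from station import arm, cams, order gives the robot as it stands. The module is installed in compiled form; this text tells all that it offers.
- The arm moves only by the tool play_rows, never from a script. Its argument "commands" is a list that holds one entry, the list of rows, each a list of 5 numbers: the closure in counts, from 0 (fully open) to 255 (shut), then the shift along the world's x, y, z normalised to -1 to 1, where 1 is 3 cm, then the turn about the world's z normalised to -1 to 1, where 1 is 6 degrees. In form: [[[claw, dx, dy, dz, yaw], ...]]. A call has 1 to 10 rows; each row shifts and turns the pose as measured when the row begins; what a row does not reach is not made up. A row lasts 1/10 s, in which the tool goes at most 50 mm and 8.59 degrees, less where a joint would pass 70% of its speed; a pose out of reach is approached as far as the arm can. A call with a number of a shift or a turn outside -1 to 1 is refused whole. A call with a gripper value outside its range is refused whole. The fingers move at their own pace and stop on an object; "force" is the grip in N (left out, the last holds). Time passes only in rows, so rows that do not move let the fingers close. It gives the time, the measured TCP pose, the force and the opening at its end, in the units of the state.
- arm.get_state(): the state, without advancing time (a new reading comes with each control period).
- cams.get_image(name): name is "scene" or "side" or "wrist"; returns a dict with "frame" (400x640x3 uint8, red, green, blue), "fx", "fy", "cx", "cy" (pixels), "world_to_cam" (4x4, takes a point from world to camera coordinates); the wrist camera has in their place "mount" (4x4, takes a point from camera to tool coordinates, whose origin is the TCP and whose axes are the tool frame's). Camera axes: x right, y up, looking along -z (the intrinsics and any distortion apply to the point x, -y, -z); pixel columns grow to the right and rows downward; lengths in mm; the calibration is good to about 2 mm. The wrist camera is an equidistant fisheye: a pixel r from the principal point sees the ray r / f radians off the axis. A picture is of the moment at which its call begins: read the wrist's pose just before it. There is no depth.
- order.job_done(): hands the job in, once; it reports no verdict.
The state is a dict: "time": time; "joints": joint angles; "qd": joint speeds; "joint_torque": joint torques, N m; "tcp_pos": TCP position; "eef_rot": TCP orientation; "wrist_force": force on the tool from outside, world axes, zero at the start; "wrist_torque": the same for the moment, N m; "width": opening from 0.0 (shut) to 1.0 (fully open).
Only numpy, scipy, OpenCV 4.12 (cv2) and the standard library are available. Lean on these libraries where they do the work, as an engineer would, in place of code of your own. Each camera call takes 0.05 s, during which the arm holds its last target. There are 200 camera calls.

## Working session

There is one attempt and no reset: what is moved stays moved. The work goes in short steps, Python scripts to look and compute and a tool call to move; the robot and the scene stay as the last step left them, time stands still between calls to the robot, and variables do not carry over. Pictures are saved under pics/ and viewed, about 8 in all and at most 12, crops included, and the job is handed in when it is done.

Besides the shell and the picture viewer there is one more tool, called after ">>>" as name([rows], argument=value, ...), one row to a line, values as JSON. play_rows: Moves the arm, as the interface text tells. Its arguments: {"type":"object","properties":{"commands":{"type":"array"},"force":{"type":"number"}},"required":["commands"]}

```bash
mkdir -p pics
cat > h.py <<'E'
import numpy as np,cv2
from station import arm,cams,order
def snap(n,f):
    s=arm.get_state(); d=cams.get_image(n); cv2.imwrite('pics/'+f,d['frame'][:,:,::-1]); return s,d
def ray(d,u,v):
    M=np.linalg.inv(d['W']); r=np.array([(u-d['cx'])/d['fx'],-(v-d['cy'])/d['fy'],-1.])
    r=M[:3,:3]@r; return M[:3,3],r/np.linalg.norm(r)
def atz(d,u,v,z):
    o,r=ray(d,u,v); return o+r*(z-o[2])/r[2]
def tri(L):
    A=np.zeros((3,3));b=np.zeros(3)
    for o,r in L:
        P=np.eye(3)-np.outer(r,r);A+=P;b+=P@o
    p=np.linalg.solve(A,b); return p,[np.linalg.norm((np.eye(3)-np.outer(r,r))@(p-o)) for o,r in L]
E
python3 - <<'E'
from h import *
import pickle
D={}
for n in('scene','side'):
    s,d=snap(n,n+'0.png'); d['W']=d['world_to_cam']; D[n]={k:d[k] for k in('fx','fy','cx','cy','W')}
    print(n,d.keys(),d['fx'],d['cx'],d['cy'],np.linalg.inv(d['W']).round(2))
pickle.dump(D,open('D.pkl','wb'))
a=cv2.imread('pics/scene0.png');b=cv2.imread('pics/side0.png');cv2.imwrite('pics/both.png',cv2.resize(np.vstack([a,b]),None,fx=.75,fy=.75))
print(s)
E
```

```text
scene dict_keys(['frame', 'fx', 'fy', 'cx', 'cy', 'world_to_cam', 'W']) 517.9562517628885 314.869781418135 199.09219184458127 [[ 1.90000e-01 -8.10000e-01  5.50000e-01  1.19314e+03]
 [ 9.80000e-01  1.60000e-01 -1.10000e-01 -8.99400e+01]
 [ 0.00000e+00  5.60000e-01  8.30000e-01  1.08717e+03]
 [ 0.00000e+00  0.00000e+00  0.00000e+00  1.00000e+00]]
side dict_keys(['frame', 'fx', 'fy', 'cx', 'cy', 'world_to_cam', 'W']) 364.89214356994063 317.1718607796021 199.1410196944371 [[-8.6000e-01  3.2000e-01 -4.0000e-01  2.6284e+02]
 [-5.1000e-01 -5.2000e-01  6.9000e-01  5.0955e+02]
 [ 1.0000e-02  8.0000e-01  6.1000e-01  4.9638e+02]
 [ 0.0000e+00  0.0000e+00  0.0000e+00  1.0000e+00]]
{'time': 0.05, 'joints': array([-1.34348950e+00,  4.94169596e-01,  1.34610968e+00,  3.69547309e-05,
        1.30248845e+00, -9.54865030e-02]), 'qd': array([-1.23880512e-03, -6.11442097e-05, -1.90720518e-03, -1.16453698e-03,
        1.19351511e-03,  1.11639930e-03]), 'joint_torque': array([-9.49130808e-04, -8.84441185e+01, -3.84987009e+01, -1.30249946e-04,
        4.91670740e-03,  7.31637130e-06]), 'tcp_pos': array([ 198.20535851, -592.37766953,  230.71596415]), 'eef_rot': array([ 0.96899901,  1.34567003, -0.96767124]), 'wrist_force': array([ 0.80231175, -0.13342631, -0.12205773]), 'wrist_torque': array([-0.00605103, -0.02255253, -0.04868117]), 'width': 1.0001357072159989}
```

View pics/scene0.png

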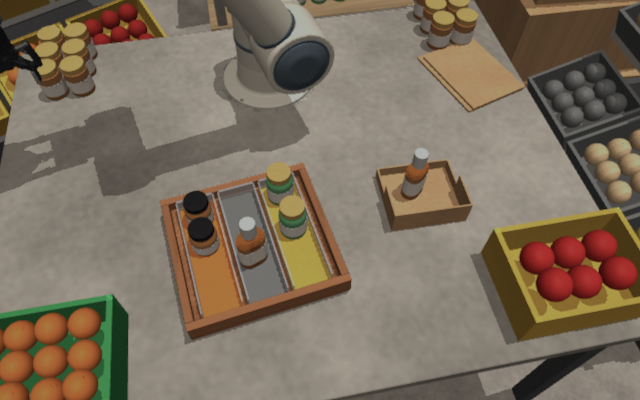

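View pics/side0.png

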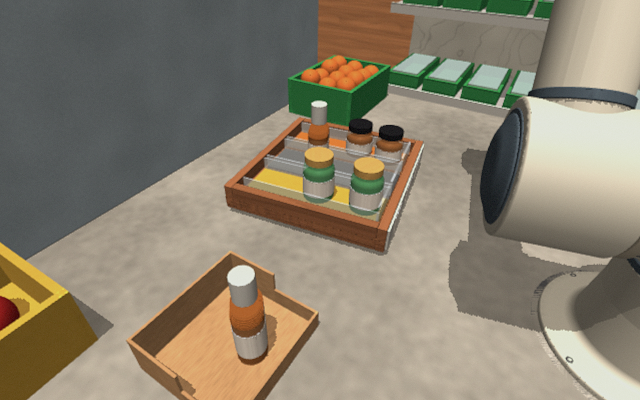

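The scene picture shows the tier with honey in the middle row (cap at about 247,226). The case is at right with the new bottle (cap at about 420,156). The side picture shows both bottles, with caps at (319,108) and (242,272). I'll enlarge both.

Run:
```python
import cv2
a=cv2.imread('pics/scene0.png')[135:335,155:355];a2=cv2.imread('pics/scene0.png')[140:240,370:480]
cv2.imwrite('pics/c1.png',cv2.resize(a,None,fx=3,fy=3,interpolation=2))
b=cv2.imread('pics/side0.png')[90:390,125:425]
cv2.imwrite('pics/c2.png',cv2.resize(b,None,fx=2,fy=2,interpolation=2))
```

```text
(no output)
```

View pics/c1.png

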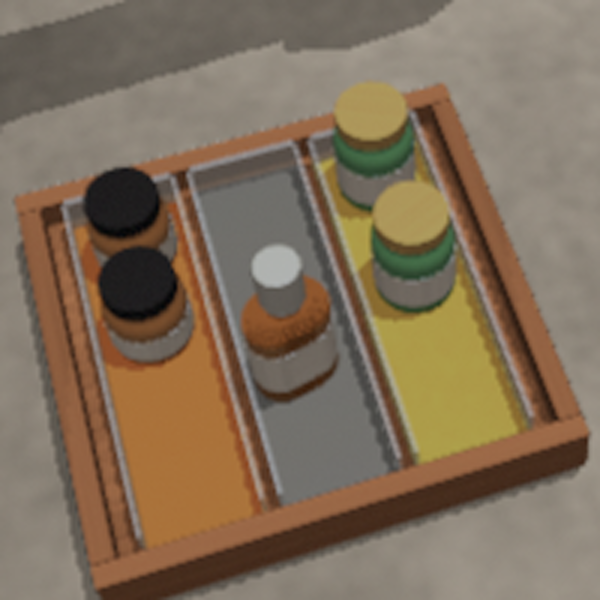

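View pics/c2.png

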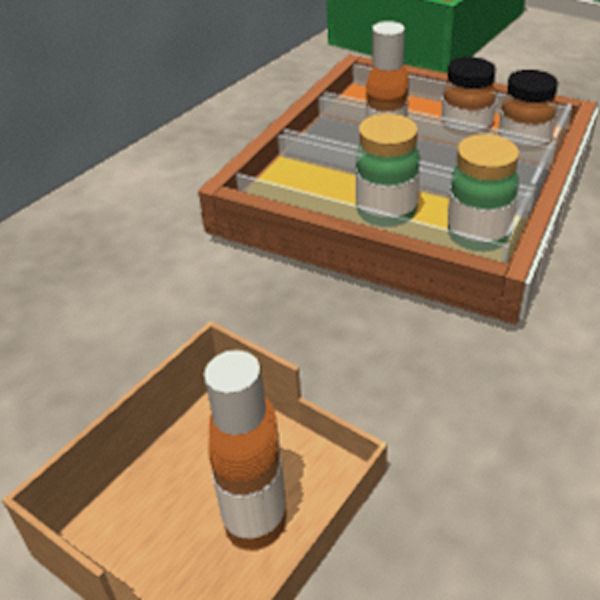

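Run:
```python
from h import *
import pickle
D=pickle.load(open('D.pkl','rb'));S=D['scene'];T=D['side']
c1=lambda u,v:(155+u/3,135+v/3); c2=lambda u,v:(125+u/2,90+v/2)
print('tier top z68')
for n,p in dict(fl=(15,200),fr=(445,88),rr=(589,427),rl=(96,573)).items(): print(n,atz(S,*c1(*p),68).round(1))
for n,p in dict(fr=(597,104),rl2=(205,193),fl_=(520,280),rr=(350,60)).items(): print('side',n,atz(T,*c2(*p),68).round(1))
for n,a,b in(('old',c1(277,263),c2(388,30)),('new',(421,154),c2(233,371))):
    print(n,*tri([ray(S,*a),ray(T,*b)]))
for n,p in dict(back1=(376,166),back2=(460,161)).items(): print(n,atz(S,*p,35).round(1))
for n,p in dict(blc=(8,500),brc=(212,326),fr=(385,447)).items(): print(n,atz(T,*c2(*p),70 if n[0]=='b' else 35).round(1))
print('case sc',atz(S,470,208,70),atz(S,385,226,70))
```

```text
tier top z68
fl [ 451.2 -318.8   68. ]
fr [404.5  34.7  68. ]
rr [728.2  81.8  68. ]
rl [ 771.2 -272.1   68. ]
side fr [ 440.9 -314.1   68. ]
side rl2 [720.2  82.1  68. ]
side fl_ [398.3  37.1  68. ]
side rr [ 764.7 -256.2   68. ]
old [ 626.23072201 -118.37926078  191.06371366] [np.float64(0.14130988995273183), np.float64(0.14130988995293983)]
new [490.15674961 298.40033474 151.21741157] [np.float64(0.11739338140245904), np.float64(0.11739338140227856)]
back1 [419.3 221.1  35. ]
back2 [444.2 438.9  35. ]
blc [596.1 404.8  70. ]
brc [588.4 221.1  70. ]
fr [423.7 225.1  35. ]
case sc [607.43167047 396.04075325  70.        ] [617.71991711 186.81329482  70.        ]
```

>>> play_rows([
  [[0,0.8,0.95,0.5,0],[0,0.9,1,0.5,0],[0,0.9,1,0.5,0],[0,0.9,1,0.5,0],[0,0.9,1,0.5,0],[0,0.9,1,0.5,0],[0,0.9,1,0,0],[0,0.9,1,0,0],[0,0.9,1,0,0],[0,0.9,1,0,0]],
], force=50)

```text
time: 1.1
tcp_pos: [469.3, -283.5, 321.1]
eef_rot: [0.977, 1.347, -0.972]
wrist_force: [1.1, -0.8, 0.3]
width: 1.0
```

Run:
```python
from h import *
from scipy.spatial.transform import Rotation as R
s=arm.get_state();d=cams.get_image('wrist');print(R.from_rotvec(s['eef_rot']).as_matrix().round(3),s['tcp_pos'],s['joints'],d['mount'].round(3),d['fx'],d['cx'],d['cy'])
```

```text
[[-0.002  0.951  0.31 ]
 [ 0.005  0.31  -0.951]
 [-1.     0.    -0.006]] [ 469.29036661 -283.45973499  321.12931609] [-0.65428369  0.30900269  1.39719448  0.0032641   1.44008837  0.60086307] [[ 0.00000e+00  3.15000e-01 -9.49000e-01 -1.41674e+02]
 [-1.00000e-03  9.49000e-01  3.15000e-01  8.21030e+01]
 [ 1.00000e+00  1.00000e-03  1.00000e-03  4.04000e-01]
 [ 0.00000e+00  0.00000e+00  0.00000e+00  1.00000e+00]] 309.70691628693146 320.6328078257827 199.86468712138054
```

>>> play_rows([
  [[0,0.87,0.92,0,-0.3],[0,0.87,0.92,0,-0.3],[0,0.87,0.92,0,-0.3],[0,0.87,0.92,0,-0.3],[0,0.87,0.92,0,-0.3],[0,0.87,0.92,0,-0.3],[0,0,0,0,0]],
])

```text
time: 1.85
tcp_pos: [634.6, -103.7, 318.7]
eef_rot: [1.123, 1.273, -1.115]
wrist_force: [-0.7, -1.4, -0.5]
width: 0.997
```

```bash
cat >> h.py <<'E'
from scipy.spatial.transform import Rotation as R
import pickle
def wsnap(f):
    s,d=snap('wrist',f)
    T=np.eye(4);T[:3,:3]=R.from_rotvec(s['eef_rot']).as_matrix();T[:3,3]=s['tcp_pos']
    w={k:d[k] for k in('fx','fy','cx','cy')};w['M']=T@d['mount'];pickle.dump(w,open(f[:-4]+'.pkl','wb'));return s,w
def wray(w,u,v):
    x,y=(u-w['cx'])/w['fx'],(v-w['cy'])/w['fy'];t=np.hypot(x,y);k=np.sin(t)/max(t,1e-9)
    r=w['M'][:3,:3]@np.array([x*k,-y*k,-np.cos(t)]);return w['M'][:3,3],r
def wz(w,u,v,z):
    o,r=wray(w,u,v);return o+r*(z-o[2])/r[2]
def wpix(w,p):
    q=np.linalg.inv(w['M'])@np.append(p,1);x,y,z=q[0],-q[1],-q[2];h=np.hypot(x,y);t=np.arctan2(h,z)
    return w['cx']+w['fx']*t*x/h,w['cy']+w['fy']*t*y/h
E
python3 - <<'E'
from h import *
s,w=wsnap('w1.png');print(s['tcp_pos'],R.from_rotvec(s['eef_rot']).as_matrix().round(3),wpix(w,[626,-118,191]))
a=cv2.imread('pics/w1.png');cv2.imwrite('pics/w1b.png',cv2.resize(a,None,fx=1.25,fy=1.25,interpolation=2))
E
```

```text
[ 634.57379004 -103.7127729   318.73479615] [[-0.003  0.992  0.123]
 [ 0.009  0.123 -0.992]
 [-1.    -0.001 -0.009]] (np.float64(336.1918908634218), np.float64(202.92304707552708))
```

View pics/w1b.png

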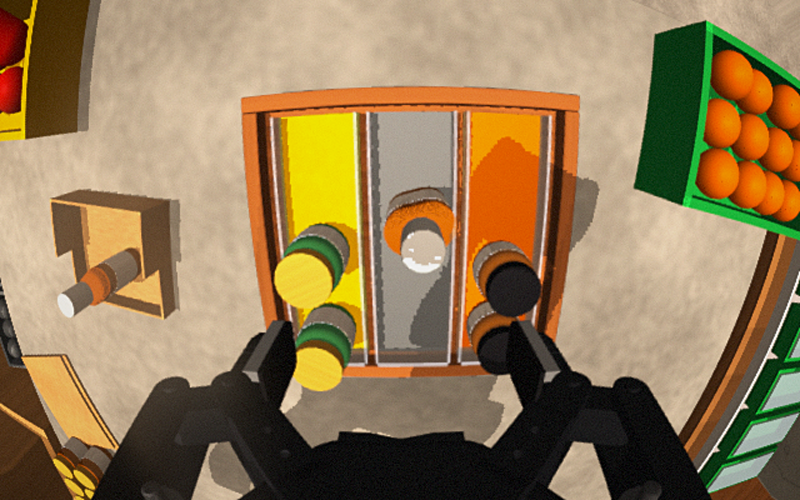

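The wrist view is clear. The old bottle's cap is at (423,250) in the enlarged image, in the grey middle lane, which runs straight up the picture. The new bottle is in the case at left, seen obliquely. I'll enlarge the bottle.

Run:
```python
from h import *
a=cv2.imread('pics/w1.png');cv2.imwrite('pics/w1c.png',cv2.resize(a[80:305,285:385],None,fx=2.6,fy=2.6,interpolation=2))
x=cv2.resize(a[140:240,290:390],None,fx=6,fy=6,interpolation=2)
cv2.imwrite('pics/w1c.png',x)
w=pickle.load(open('w1.pkl','rb'))
print([np.round(wpix(w,[585+.992*x-.126*y,-116+.126*x+.992*y,72])) *1.25 for x in(-140,140) for y in(-43,43)])
```

```text
[array([443.75, 362.5 ]), array([372.5, 362.5]), array([452.5 , 118.75]), array([365.  , 118.75])]
```

View pics/w1c.png

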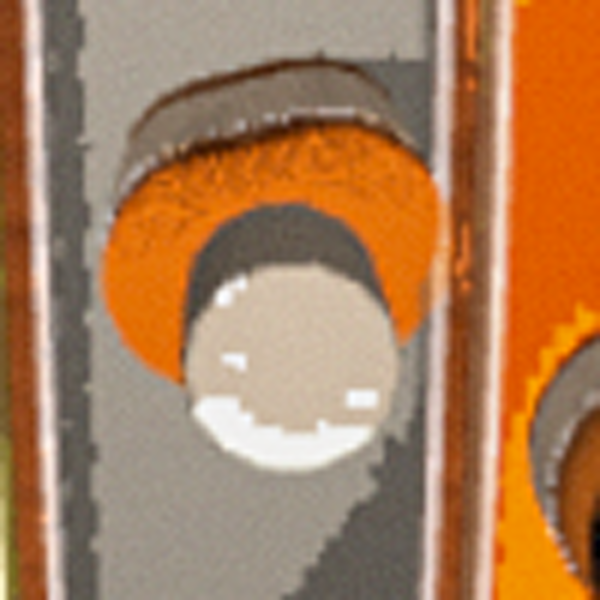

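```bash
cat >> h.py <<'E'
from scipy.optimize import least_squares
def stad(P,c,th):
    q=(P-c)@np.array([[np.cos(th),-np.sin(th)],[np.sin(th),np.cos(th)]])
    return np.hypot(q[:,0],np.maximum(abs(q[:,1])-11,0))-22
E
python3 - <<'E'
from h import *
w=pickle.load(open('w1.pkl','rb'));c=lambda u,v:(290+u/6,140+v/6)
for l in([(30,100),(55,590)],[(443,100),(428,590)]):
    p=[wz(w,*c(*q),72) for q in l];print('wall',p[0].round(1),p[1].round(1),'yaw',np.arctan2(*(p[0]-p[1])[1::-1]))
cap=[wz(w,*c(u,v),z)for u,v,z in((290,367,193),)];print('cap',cap)
S=pickle.load(open('D.pkl','rb'))['scene'];print(tri([wray(w,*c(290,367)),ray(S,155+277/3,135+263/3)]))
P=np.array([wz(w,*c(*q),45)[:2] for q in[(128,135),(150,105),(180,90),(240,70),(300,62),(345,65),(375,80),(390,98)]])
r=least_squares(lambda x:np.r_[stad(P,x[:2],x[2]),(x[:2]-cap[0][:2])/3],[626,-118,.13]);print(r.x,r.fun.round(1))
r=least_squares(lambda x:stad(P,x[:2],x[2]),[626,-118,.13]);print(r.x,r.fun.round(1))
E
```

```text
wall [641.2 -67.7  72. ] [528.  -84.5  72. ] yaw 0.1474772338076452
wall [ 652.3 -154.8   72. ] [ 538.7 -170.3   72. ] yaw 0.13574702187938073
cap [array([ 628.59340597, -119.53417491,  193.        ])]
(array([ 630.31494536, -118.66310214,  197.92288115]), [np.float64(0.4262038983136068), np.float64(0.42620389831366695)])
[ 6.27678734e+02 -1.20529372e+02  3.42270830e-01] [ 0.3  0.2 -0.7  0.5 -0.5 -0.1  0.4  0.1 -0.3 -0.3]
[ 6.27674982e+02 -1.20600254e+02  3.38840371e-01] [ 0.4  0.2 -0.7  0.5 -0.4 -0.   0.4  0. ]
```

>>> play_rows([
  [[0,-0.04,-0.09,-0.85,0.34],[0,-0.04,-0.09,-0.85,0.34],[0,-0.04,-0.09,-0.85,0.34],[0,-0.04,-0.09,-0.85,0.34],[0,-0.04,-0.09,-0.8,0.34],[0,-0.04,-0.09,-0.5,0.34],[0,0,0,0,0]],
])

```text
time: 2.6
tcp_pos: [620.9, -126.9, 172.9]
eef_rot: [0.954, 1.363, -0.951]
wrist_force: [-0.6, 0.5, 0.0]
width: 0.998
```

```bash
cat > st.py <<'E'
from h import *
s=arm.get_state();m=R.from_rotvec(s['eef_rot']).as_matrix();print(s['time'],s['tcp_pos'].round(1),'yaw',np.arctan2(m[1,1],m[0,1]).round(3),'xaxis',m[:,0].round(3),s['wrist_force'].round(1),s['width'])
E
python3 st.py
```

```text
2.6 [ 620.9 -126.9  172.9] yaw 0.345 xaxis [-0.007  0.007 -1.   ] [-0.6  0.5  0. ] 0.9981062572400258
```

>>> play_rows([
  [[0,0.12,0.12,-0.27,0],[0,0.12,0.12,-0.27,0],[0,0,0,0,0]],
])

```text
time: 2.9
tcp_pos: [628.8, -120.4, 157.3]
eef_rot: [0.957, 1.36, -0.953]
wrist_force: [0.2, 0.9, 0.3]
width: 0.997
```

>>> play_rows([
  [[120,0,0,0,0],[255,0,0,0,0],[255,0,0,0,0],[255,0,0,0,0],[255,0,0,0,0],[255,0,0,0,0],[255,0,0,0,0],[255,0,0,0,0]],
], force=50)

```text
time: 3.7
tcp_pos: [629.6, -120.1, 158.9]
eef_rot: [0.958, 1.358, -0.952]
wrist_force: [-0.3, 0.4, -0.5]
width: 0.387
```

>>> play_rows([
  [[255,0,0,0.2,0],[255,0,0,0.13,-0.3],[255,-0.6,-0.06,0,-0.4],[255,-0.8,-0.08,0,-0.4],[255,-0.8,-0.08,0,-0.4],[255,-0.8,-0.08,0,-0.4],[255,-0.8,-0.08,0,-0.1],[255,-0.5,-0.05,0,0],[255,0,0,0,0],[255,0,0,0,0]],
])

```text
time: 4.7
tcp_pos: [495.9, -133.2, 171.5]
eef_rot: [1.122, 1.27, -1.115]
wrist_force: [1.6, -0.7, -4.2]
width: 0.389
```

```bash
python3 st.py
python3 - <<'E'
from h import *
s,d=snap('scene','scene1.png');s,d2=snap('side','side1.png')
a=cv2.imread('pics/scene1.png')[135:335,155:355];b=cv2.imread('pics/side1.png')[80:280,220:440]
cv2.imwrite('pics/m1.png',np.hstack([cv2.resize(a,(400,400),interpolation=2),cv2.resize(b,(400,400),interpolation=2)]))
E
```

```text
4.7 [ 495.9 -133.2  171.5] yaw 0.124 xaxis [-0.001  0.006 -1.   ] [ 1.6 -0.7 -4.2] 0.3894020955281058
```

View pics/m1.png

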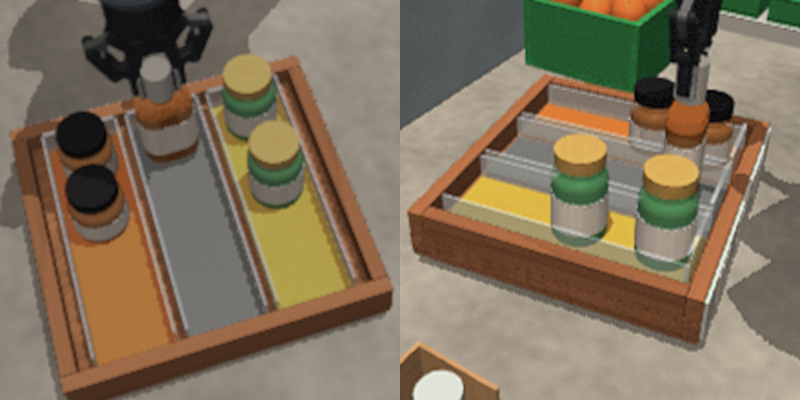

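>>> play_rows([
  [[255,-0.2,0.03,-0.2,0.1],[255,-0.2,0.0,-0.13,0.1],[255,-0.2,-0.03,0,0],[255,-0.15,-0.02,0,0],[255,0,0,0,0]],
])

```text
time: 5.3
tcp_pos: [473.1, -133.5, 160.0]
eef_rot: [1.104, 1.281, -1.097]
wrist_force: [1.1, -0.2, -4.9]
width: 0.385
```

>>> play_rows([
  [[255,-0.1,-0.01,0,0],[255,-0.1,-0.01,0,0],[255,0,0,0,0]],
])

```text
time: 5.6
tcp_pos: [468.8, -134.5, 161.0]
eef_rot: [1.106, 1.276, -1.095]
wrist_force: [1.6, 1.6, -5.0]
width: 0.383
```

>>> play_rows([
  [[255,-0.1,-0.01,0,0],[255,-0.1,-0.01,0,0],[255,0,0,0,0]],
])

```text
time: 5.9
tcp_pos: [464.3, -135.4, 161.8]
eef_rot: [1.107, 1.272, -1.093]
wrist_force: [3.0, 2.4, -5.3]
width: 0.387
```

>>> play_rows([
  [[255,-0.08,-0.01,-0.05,0],[255,-0.08,-0.01,-0.03,0],[255,0,0,0,0]],
])

```text
time: 6.2
tcp_pos: [461.7, -136.3, 160.5]
eef_rot: [1.109, 1.268, -1.09]
wrist_force: [3.3, 1.9, -5.5]
width: 0.386
```

```bash
python3 st.py
```

```text
6.2 [ 461.7 -136.3  160.5] yaw 0.146 xaxis [ 0.013  0.004 -1.   ] [ 3.3  1.9 -5.5] 0.38622302962536426
```

>>> play_rows([
  [[255,0,0,-0.05,0],[255,0,0,-0.04,0],[255,0,0,0,0]],
])

```text
time: 6.5
tcp_pos: [463.4, -136.2, 160.4]
eef_rot: [1.111, 1.264, -1.088]
wrist_force: [-0.1, 0.3, -3.1]
width: 0.387
```

```bash
python3 st.py
python3 - <<'E'
from h import *
s,d=snap('side','side2.png');s,w=wsnap('w2.png')
a=cv2.imread('pics/w2.png')[150:400,170:470];b=cv2.imread('pics/side2.png')[90:240,280:460]
cv2.imwrite('pics/m2.png',np.hstack([cv2.resize(a,(400,333),interpolation=2),cv2.resize(b,(400,333),interpolation=2)]))
E
```

```text
6.5 [ 463.4 -136.2  160.4] yaw 0.146 xaxis [ 0.017  0.004 -1.   ] [-0.1  0.3 -3.1] 0.38709677116845764
```

View pics/m2.png

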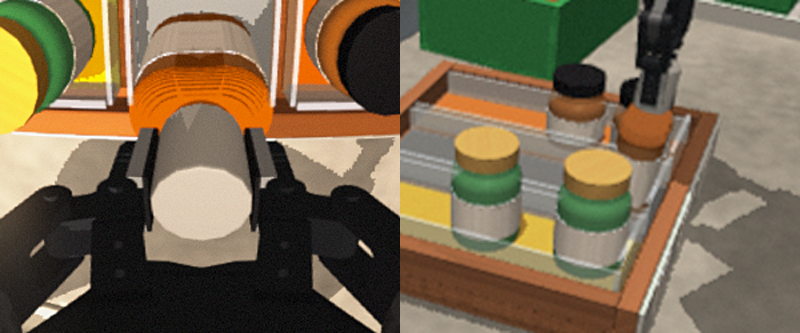

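Bottle at the stop and upright. I'll lower the last bit and release by opening partly, then rise.

>>> play_rows([
  [[255,0,0,-0.06,0],[255,0,0,-0.04,0],[255,0,0,0,0]],
])

```text
time: 6.9
tcp_pos: [464.9, -136.4, 160.3]
eef_rot: [1.112, 1.26, -1.085]
wrist_force: [-1.8, 2.1, -2.0]
width: 0.381
```

>>> play_rows([
  [[80,0,0,0,0],[40,0,0,0,0],[0,0,0,0,0],[0,0,0,0,0],[0,0,0,0.5,0],[0,0,0,0.8,0],[0,0,0,0.8,0],[0,0.2,0.3,1,0],[0,0.2,0.6,1,0],[0,0.2,0.9,0.8,0]],
])

```text
time: 7.9
tcp_pos: [479.4, -83.0, 308.2]
eef_rot: [1.112, 1.268, -1.094]
wrist_force: [1.1, -0.3, -0.0]
width: 1.002
```

```bash
python3 st.py
```

```text
7.9 [479.4 -83.  308.2] yaw 0.142 xaxis [ 0.011  0.004 -1.   ] [ 1.1 -0.3 -0. ] 1.0024158601820805
```

>>> play_rows([
  [[0,0.03,0.9,0,0],[0,0.03,1,0,0],[0,0.03,1,0,0],[0,0.03,1,0,0],[0,0.03,1,0,0],[0,0.03,1,0,0],[0,0.03,1,0,0],[0,0.03,1,0,0],[0,0.03,1,0,0],[0,0.03,1,0,0]],
])

```text
time: 8.9
tcp_pos: [489.3, 224.4, 311.4]
eef_rot: [1.114, 1.26, -1.093]
wrist_force: [1.6, 0.1, -0.5]
width: 0.998
```

>>> play_rows([
  [[0,0,1,-0.3,0],[0,0,0.7,-0.3,0],[0,0,0.3,-0.3,0],[0,0,0,0,0]],
])

```text
time: 9.3
tcp_pos: [488.6, 289.7, 282.5]
eef_rot: [1.111, 1.262, -1.091]
wrist_force: [0.1, 0.1, 0.4]
width: 1.0
```

```bash
python3 st.py
python3 - <<'E'
from h import *
s,w=wsnap('w3.png');u,v=wpix(w,[490,298,100]);print(u,v)
u0,v0=int(u)-75,max(0,int(v)-75);print(u0,v0)
cv2.imwrite('pics/w3c.png',cv2.resize(cv2.imread('pics/w3.png')[v0:v0+150,u0:u0+150],None,fx=4,fy=4,interpolation=2))
E
```

```text
9.3 [488.6 289.7 282.5] yaw 0.143 xaxis [ 0.016  0.001 -1.   ] [0.1 0.1 0.4] 1.0003773363807267
312.9599639672838 177.98423156310196
237 102
```

View pics/w3c.png

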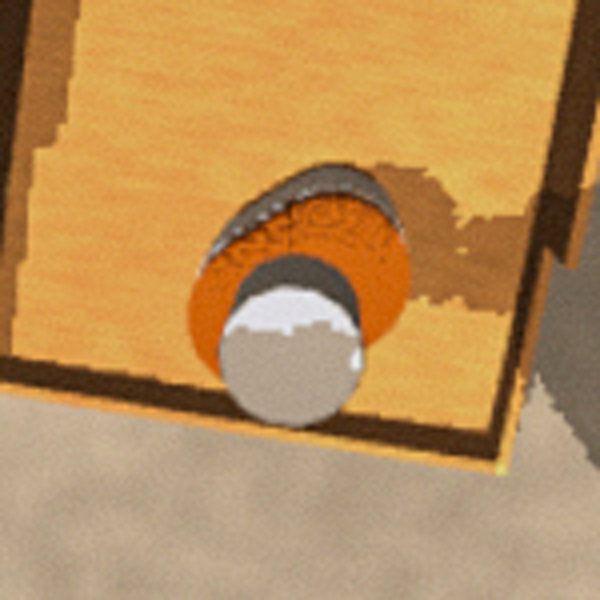

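The new bottle's cap top centre is at (291,356) in the crop. Its base outline runs from (222,235) over (340,163) to (398,212), so it is turned counter-clockwise. I'll fit the pose.

Run:
```python
from h import *
w=pickle.load(open('w3.pkl','rb'));c=lambda u,v:(237+u/4,102+v/4)
S=pickle.load(open('D.pkl','rb'));print(tri([wray(w,*c(291,356)),ray(S['scene'],421,154),ray(S['side'],241.5,275.5)]))
cap=wz(w,*c(291,356),154);print(cap)
P=np.array([wz(w,*c(*q),6)[:2] for q in[(222,235),(245,210),(270,187),(300,170),(340,163),(370,170),(385,185),(398,212)]])
for wt in(3,100):
  for t0 in(0,.6,1.2):
    r=least_squares(lambda x:np.r_[stad(P,x[:2],x[2]),(x[:2]-cap[:2])/wt],[490,298,t0]);print(r.x.round(3),r.cost.round(1),r.fun.round(1))
```

```text
(array([489.86088098, 298.95190882, 151.32098513]), [np.float64(0.8335616038784845), np.float64(0.534707399862548), np.float64(0.5033858671531695)])
[490.39739685 299.77012066 154.        ]
[489.527 298.794   0.741] 1.2 [ 0.2 -0.7  1.   0.  -0.8  0.4  0.   0.3 -0.3 -0.3]
[489.527 298.794   0.741] 1.2 [ 0.2 -0.7  1.   0.  -0.8  0.4  0.   0.3 -0.3 -0.3]
[489.527 298.794   0.741] 1.2 [ 0.2 -0.7  1.   0.  -0.8  0.4  0.   0.3 -0.3 -0.3]
[489.507 298.769   0.741] 1.1 [ 0.2 -0.7  1.   0.  -0.8  0.4  0.   0.3 -0.  -0. ]
[489.507 298.769   0.741] 1.1 [ 0.2 -0.7  1.   0.  -0.8  0.4  0.   0.3 -0.  -0. ]
[489.507 298.769   0.741] 1.1 [ 0.2 -0.7  1.   0.  -0.8  0.4  0.   0.3 -0.  -0. ]
```

>>> play_rows([
  [[0,0.01,0.04,-0.6,0.7],[0,0.01,0.04,-0.7,0.72],[0,0.01,0.04,-0.7,0.72],[0,0,0.04,-0.7,0.72],[0,0,0.04,-0.7,0.72],[0,0,0.04,-0.7,0.72],[0,0,0.04,-0.6,0.72],[0,0,0,-0.3,0.7],[0,0,0,0,0]],
])

```text
time: 10.25
tcp_pos: [493.8, 287.3, 133.3]
eef_rot: [0.651, 1.464, -0.618]
wrist_force: [-0.1, 0.0, 0.4]
width: 1.002
```

```bash
python3 st.py
```

```text
10.25 [493.8 287.3 133.3] yaw 0.757 xaxis [ 0.018  0.014 -1.   ] [-0.1  0.   0.4] 1.0019800636737575
```

>>> play_rows([
  [[0,-0.07,0.19,-0.1,-0.1],[0,-0.07,0.19,-0.2,0],[0,0,0,-0.17,0],[0,0,0,0,0]],
])

```text
time: 10.65
tcp_pos: [490.7, 298.7, 120.6]
eef_rot: [0.668, 1.457, -0.631]
wrist_force: [0.3, -0.4, 0.0]
width: 1.004
```

>>> play_rows([
  [[120,0,0,0,0],[255,0,0,0,0],[255,0,0,0,0],[255,0,0,0,0],[255,0,0,0,0],[255,0,0,0,0],[255,0,0,0,0],[255,0,0,0,0]],
], force=50)

```text
time: 11.45
tcp_pos: [490.6, 299.1, 121.3]
eef_rot: [0.669, 1.457, -0.631]
wrist_force: [-1.1, 1.7, -0.9]
width: 0.389
```

```bash
python3 st.py
```

```text
11.45 [490.6 299.1 121.3] yaw 0.737 xaxis [ 0.022  0.016 -1.   ] [-1.1  1.7 -0.9] 0.3890148633620118
```

>>> play_rows([
  [[255,0,0,0.5,0],[255,0,0,0.8,0],[255,0,0,0.9,0],[255,0,0,0.9,0],[255,0,0,0.9,0],[255,0,0,0.9,0],[255,0,-0.2,0.9,-0.3],[255,0,-0.4,0.8,-0.5],[255,0,-0.6,0.3,-0.5],[255,0,-0.7,0,-0.5]],
])

```text
time: 12.45
tcp_pos: [487.1, 238.4, 331.8]
eef_rot: [0.81, 1.408, -0.787]
wrist_force: [-0.3, 0.0, -5.2]
width: 0.385
```

```bash
python3 st.py
```

```text
12.45 [487.1 238.4 331.8] yaw 0.544 xaxis [ 0.016  0.007 -1.   ] [-0.3  0.  -5.2] 0.3850101778549499
```

>>> play_rows([
  [[255,0.1,-0.8,0,-0.4],[255,0.1,-0.9,0,-0.4],[255,0.1,-0.9,0,-0.4],[255,0.1,-0.9,0,-0.4],[255,0.1,-0.9,0,-0.4],[255,0.1,-0.9,0,-0.4],[255,0.1,-0.9,0,-0.4],[255,0.1,-0.9,0,-0.4],[255,0.1,-0.9,0,-0.4],[255,0.1,-0.9,0,-0.3]],
])

```text
time: 13.45
tcp_pos: [509.8, -46.8, 322.1]
eef_rot: [1.132, 1.254, -1.13]
wrist_force: [0.6, 0.4, -3.9]
width: 0.39
```

>>> play_rows([
  [[255,0.1,-0.9,0,0],[255,0.1,-0.7,0,0],[255,0,-0.5,0,0],[255,0,0,0,0],[255,0,0,0,0]],
])

```text
time: 13.95
tcp_pos: [511.4, -118.4, 316.7]
eef_rot: [1.138, 1.256, -1.145]
wrist_force: [0.8, 0.3, -4.3]
width: 0.385
```

```bash
python3 st.py
```

```text
13.95 [ 511.4 -118.4  316.7] yaw 0.093 xaxis [-0.005 -0.    -1.   ] [ 0.8  0.3 -4.3] 0.3848012895693246
```

>>> play_rows([
  [[255,0.12,-0.17,0,0.2],[255,0.12,-0.17,0,0.2],[255,0,0,0,0],[255,0,0,0,0]],
])

```text
time: 14.35
tcp_pos: [518.6, -128.0, 315.9]
eef_rot: [1.103, 1.277, -1.11]
wrist_force: [0.3, -0.6, -3.6]
width: 0.382
```

```bash
python3 st.py
python3 - <<'E'
from h import *
s,w=wsnap('w4.png');s,d2=snap('side','side4.png')
a=cv2.imread('pics/w4.png')[100:300,220:420];b=cv2.imread('pics/side4.png')[50:250,250:450]
cv2.imwrite('pics/m4.png',np.hstack([cv2.resize(a,(400,400),interpolation=2),cv2.resize(b,(400,400),interpolation=2)]))
E
```

```text
14.35 [ 518.6 -128.   315.9] yaw 0.14 xaxis [-0.007  0.    -1.   ] [ 0.3 -0.6 -3.6] 0.3823050044348612
```

View pics/m4.png

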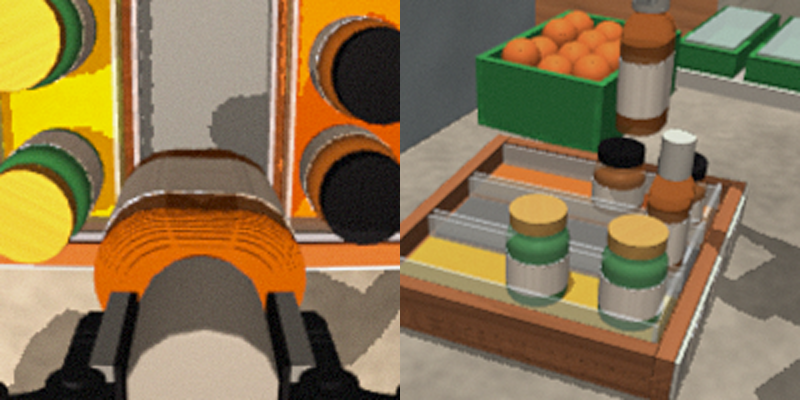

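The held bottle is square to the lane in the wrist view. The old bottle stands upright at the stop, with its cap top at (678,138) in the right half. I'll work out where the cap is.

Run:
```python
from h import *
S=pickle.load(open('D.pkl','rb'));print(atz(S['side'],389,119,191),atz(S['side'],319,105,191), atz(S['side'],389,119,194))
```

```text
[ 476.45527089 -133.21780586  191.        ] [ 626.3266006  -118.29723002  191.        ] [ 474.35671599 -126.90329861  194.        ]
```

>>> play_rows([
  [[255,0.16,0.02,0,0],[255,0.16,0.02,0,0],[255,0,0,-0.4,0],[255,0,0,-0.7,0],[255,0,0,-0.7,0],[255,0,0,-0.7,0],[255,0,0,-0.5,0],[255,0,0,-0.3,0],[255,0,0,0,0]],
])

```text
time: 15.35
tcp_pos: [528.5, -125.3, 209.5]
eef_rot: [1.103, 1.278, -1.11]
wrist_force: [0.3, -1.1, -3.3]
width: 0.383
```

>>> play_rows([
  [[255,0,-0.02,-0.4,0],[255,0,-0.02,-0.5,0],[255,0,0,-0.35,0],[255,0,0,-0.15,0],[255,0,0,0,0],[255,0,0,0,0]],
])

```text
time: 15.95
tcp_pos: [529.8, -127.0, 166.3]
eef_rot: [1.103, 1.275, -1.108]
wrist_force: [-0.7, -0.6, -3.6]
width: 0.388
```

```bash
python3 st.py
```

```text
15.95 [ 529.8 -127.   166.3] yaw 0.14 xaxis [-0.004 -0.001 -1.   ] [-0.7 -0.6 -3.6] 0.38763316654073515
```

>>> play_rows([
  [[255,-0.1,-0.01,-0.1,0],[255,-0.1,-0.01,-0.05,0],[255,0,0,0,0],[255,0,0,0,0]],
])

```text
time: 16.35
tcp_pos: [524.1, -127.9, 162.8]
eef_rot: [1.104, 1.272, -1.107]
wrist_force: [0.8, 0.5, -5.2]
width: 0.384
```

```bash
python3 st.py
```

```text
16.35 [ 524.1 -127.9  162.8] yaw 0.14 xaxis [-0.001 -0.002 -1.   ] [ 0.8  0.5 -5.2] 0.38412054004499313
```

Now lower to the floor and release.

>>> play_rows([
  [[255,-0.05,0,-0.1,0],[255,0,0,-0.05,0],[255,0,0,-0.05,0],[255,0,0,0,0]],
])

```text
time: 16.75
tcp_pos: [525.1, -127.9, 160.9]
eef_rot: [1.106, 1.265, -1.102]
wrist_force: [-0.8, 1.0, -4.4]
width: 0.384
```

>>> play_rows([
  [[80,0,0,0,0],[40,0,0,0,0],[0,0,0,0,0],[0,0,0,0,0],[0,0,0,0.5,0],[0,0,0,0.8,0],[0,0,0,0.8,0],[0,0,0,1,0],[0,0,0,0.6,0],[0,0,0,0,0]],
])

```text
time: 17.75
tcp_pos: [524.1, -127.9, 274.8]
eef_rot: [1.105, 1.267, -1.104]
wrist_force: [-0.2, 0.7, -0.3]
width: 1.001
```

```bash
python3 st.py
python3 - <<'E'
from h import *
s,w=wsnap('w5.png');s,d2=snap('side','side5.png')
print(wpix(w,[475,-133,194]))
a=cv2.imread('pics/w5.png')[150:300,250:400];b=cv2.imread('pics/side5.png')[80:230,300:450]
cv2.imwrite('pics/m5.png',np.hstack([cv2.resize(a,(400,400),interpolation=2),cv2.resize(b,(400,400),interpolation=2)]))
E
```

```text
17.75 [ 524.1 -127.9  274.8] yaw 0.14 xaxis [ 0.004 -0.002 -1.   ] [-0.2  0.7 -0.3] 1.0009779693061915
(np.float64(318.1168705065715), np.float64(266.4865729187593))
```

View pics/m5.png

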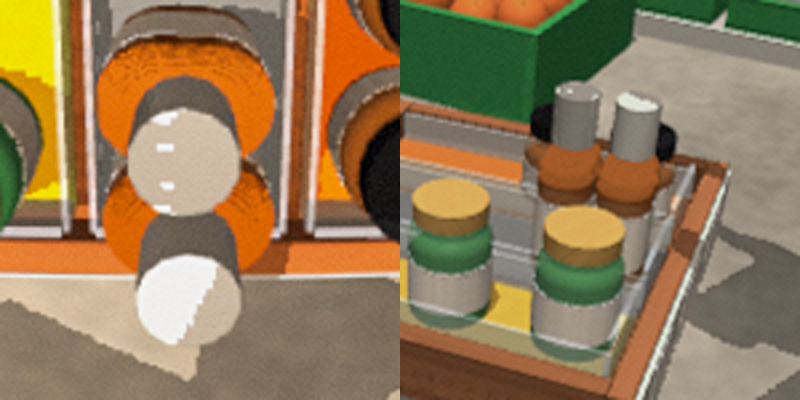

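Both stand upright in the lane. Cap tops are at (184,161) for the new bottle and (189,300) for the old in the wrist half. I'll work out the distances.

Run:
```python
from h import *
w=pickle.load(open('w5.pkl','rb'));S=pickle.load(open('D.pkl','rb'));k=400/150
cw=lambda u,v:(250+u/k,150+v/k); cs=lambda u,v:(300+(u-400)/k,80+v/k)
ex=np.array([.9905,.137]);ey=np.array([-.137,.9905])
N=wz(w,*cw(184,161),194);O=wz(w,*cw(189,300),194)
print('new',N,'old',O,'d',np.linalg.norm(N-O),ex@(N-O)[:2],ey@(N-O)[:2])
for a,b in(((184,161),(577,93)),((189,300),(637,102))): print(tri([wray(w,*cw(*a)),ray(S['side'],*cs(*b))]))
for p in((40,200),(298,203),(330,203)): q=wz(w,*cw(*p),44);print('floor end',q, 'old from it',ex@(O-q)[:2])
cv2.imwrite('pics/w5c.png',cv2.resize(cv2.imread('pics/w5.png')[190:290,250:400],None,fx=5,fy=5,interpolation=2))
```

```text
new [ 524.19350208 -126.94741173  194.        ] old [ 479.10554513 -134.72891792  194.        ] d 45.75451563151885 45.725687708782424 1.5305317797865632
(array([ 522.54496523, -127.32757148,  190.54774688]), [np.float64(0.42954341854012), np.float64(0.4295434185400134)])
(array([ 477.6112874 , -134.98767691,  191.54789939]), [np.float64(0.1093622082963275), np.float64(0.10936220829614544)])
floor end [439.62600378 -66.47333782  44.        ] old from it 29.75347122857686
floor end [ 455.73019009 -192.80547856   44.        ] old from it 31.109777973013145
floor end [ 457.79242186 -208.73961595   44.        ] old from it 31.2501142231489
```

View pics/w5c.png

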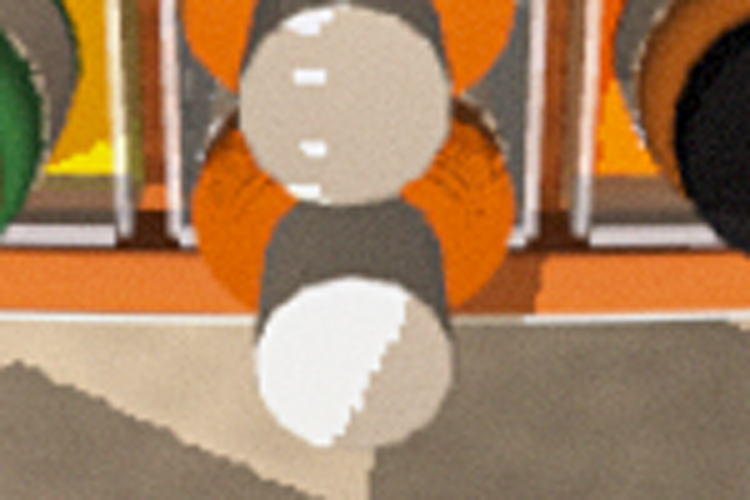

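Centres are 46 mm apart. The old bottle is still about 8 mm off the stop: it pivoted in the grip and sprang back on release. I'll regrip the new bottle and slide both forward.

>>> play_rows([
  [[0,0,0.01,-0.5,0],[0,0,0.01,-0.8,0],[0,0,0,-0.8,0],[0,0,0,-0.8,0],[0,0,0,-0.5,0],[0,0,0,-0.25,0],[0,0,0,0,0]],
])

```text
time: 18.55
tcp_pos: [518.8, -125.6, 151.7]
eef_rot: [1.103, 1.28, -1.11]
wrist_force: [-0.7, -0.7, 0.6]
width: 0.996
```

>>> play_rows([
  [[0,0.15,-0.05,0.2,0],[0,0,0,0,0],[120,0,0,0,0],[255,0,0,0,0],[255,0,0,0,0],[255,0,0,0,0],[255,0,0,0,0],[255,0,0,0,0],[255,0,0,0,0]],
])

```text
time: 19.45
tcp_pos: [524.9, -127.4, 160.7]
eef_rot: [1.104, 1.277, -1.108]
wrist_force: [-0.0, 0.4, 0.6]
width: 0.382
```

```bash
python3 st.py
```

```text
19.45 [ 524.9 -127.4  160.7] yaw 0.14 xaxis [-0.005  0.001 -1.   ] [-0.   0.4  0.6] 0.3822615079281097
```

Slide forward about 10 mm in small steps.

>>> play_rows([
  [[255,-0.12,-0.02,0.02,0],[255,-0.12,-0.02,0,0],[255,-0.1,-0.01,0,0],[255,0,0,0,0]],
])

```text
time: 19.85
tcp_pos: [516.0, -129.5, 161.8]
eef_rot: [1.106, 1.272, -1.105]
wrist_force: [3.9, 0.8, -6.0]
width: 0.387
```

```bash
python3 st.py
```

```text
19.85 [ 516.  -129.5  161.8] yaw 0.14 xaxis [ 0.  0. -1.] [ 3.9  0.8 -6. ] 0.3870641457968034
```

```bash
cat > tm.py <<'E'
from h import *
import sys
f=sys.argv[1]; snap('side',f)
S=pickle.load(open('D.pkl','rb'))['side']
g=lambda n:cv2.resize(cv2.imread('pics/'+n)[100:200,350:440],None,fx=6,fy=6,interpolation=cv2.INTER_CUBIC)
A,B=g('side5.png'),g(f)
# old cap centre side5 px (388.9,118.3); boxes: old cap, old body below cap
for n,(x0,y0,x1,y1) in dict(cap=(380,112,400,140),shoulder=(373,138,398,158)).items():
    b=[int(6*t) for t in(x0-350,y0-100,x1-350,y1-100)]
    r=cv2.matchTemplate(B,A[b[1]:b[3],b[0]:b[2]],cv2.TM_CCOEFF_NORMED);_,m,_,l=cv2.minMaxLoc(r)
    dx,dy=(l[0]-b[0])/6,(l[1]-b[1])/6
    print(n,m,dx,dy,'cap-height shift mm',(atz(S,388.9+dx,118.3+dy,192)-atz(S,388.9,118.3,192)).round(1))
E
python3 tm.py side6.png
```

```text
cap 0.7895410060882568 3.1666666666666665 0.6666666666666666 cap-height shift mm [-6.4 -0.5  0. ]
shoulder 0.9180494546890259 3.0 0.5 cap-height shift mm [-5.8 -1.   0. ]
```

>>> play_rows([
  [[255,-0.12,-0.02,0,0],[255,-0.1,-0.01,-0.02,0],[255,0,0,0,0]],
])

```text
time: 20.2
tcp_pos: [512.4, -130.8, 162.6]
eef_rot: [1.109, 1.265, -1.101]
wrist_force: [2.6, 0.7, -5.2]
width: 0.386
```

```bash
python3 st.py; python3 tm.py side7.png
```

```text
20.2 [ 512.4 -130.8  162.6] yaw 0.139 xaxis [ 0.008 -0.001 -1.   ] [ 2.6  0.7 -5.2] 0.385777986782268
cap 0.7315841317176819 4.0 0.8333333333333334 cap-height shift mm [-8.  -0.6  0. ]
shoulder 0.8994284868240356 3.8333333333333335 0.5 cap-height shift mm [-7.2 -1.9  0. ]
```

>>> play_rows([
  [[255,0,0,-0.08,0],[255,0,0,-0.05,0],[255,0,0,0,0],[80,0,0,0,0],[40,0,0,0,0],[0,0,0,0,0],[0,0,0,0,0],[0,0,0,0.5,0],[0,0,0,0.8,0],[0,0,0,0.8,0]],
])

```text
time: 21.25
tcp_pos: [510.2, -130.1, 222.0]
eef_rot: [1.108, 1.271, -1.104]
wrist_force: [-0.5, 0.1, 0.4]
width: 0.996
```

>>> play_rows([
  [[0,0.3,0,0.8,0],[0,0,0,0.8,0],[0,0,0,0,0],[0,0,0,0,0],[0,0,0,0,0]],
])

```text
time: 21.75
tcp_pos: [519.6, -130.4, 273.6]
eef_rot: [1.108, 1.269, -1.103]
wrist_force: [0.8, -0.0, 0.5]
width: 0.999
```

```bash
python3 st.py; python3 tm.py side8.png
python3 - <<'E'
from h import *
s,w=wsnap('w6.png');w0=pickle.load(open('w5.pkl','rb'))
im=cv2.imread('pics/w6.png')
for n,p in(('new',(516,-129,193)),('old',(471,-136,193))):
    u,v=wpix(w,p); x0,y0=int(u)-35,int(v)-35; c=im[y0:y0+70,x0:x0+70]
    hsv=cv2.cvtColor(c,cv2.COLOR_BGR2HSV); m=((hsv[...,1]<60)&(hsv[...,2]>150)).astype(np.uint8)
    k,l,st,ce=cv2.connectedComponentsWithStats(m)
    for i in range(1,k):
        if st[i,4]>150: print(n,(u,v),st[i],wz(w,x0+st[i,0]+st[i,2]/2,y0+st[i,1]+st[i,3]/2,193).round(1))
cv2.imwrite('pics/w6c.png',im)
E
```

```text
21.75 [ 519.6 -130.4  273.6] yaw 0.139 xaxis [ 0.004  0.    -1.   ] [ 0.8 -0.   0.5] 0.9994948172901106
cap 0.9798062443733215 1.8333333333333333 0.16666666666666666 cap-height shift mm [-3.3 -1.2  0. ]
shoulder 0.9363991022109985 1.6666666666666667 0.16666666666666666 cap-height shift mm [-3.1 -1.   0. ]
new (np.float64(318.29399560019556), np.float64(214.68072435788733)) [  17   11   42   41 1327] [ 519.7 -130.6  193. ]
old (np.float64(319.37298169989583), np.float64(266.0466188888573)) [  14   13   41   36 1123] [ 474.7 -134.8  193. ]
```

Run:
```python
from h import *
w=pickle.load(open('w5.pkl','rb'));ex=np.array([.9905,.137]);ey=np.array([-.137,.9905])
for p in((60,226),(620,228)):
    q=wz(w,250+p[0]/5,190+p[1]/5,78);print(q.round(1),'old centre to stop face',ex@(np.array([475.2,-135])-q[:2]))
w6=pickle.load(open('w6.pkl','rb'))
# jars: compare side view before/after, away from the arm and honey
a,b=[cv2.imread('pics/'+f).astype(int) for f in('side0.png','side8.png')]
for n,(x0,y0,x1,y1) in dict(p1=(303,148,335,200),p2=(350,158,384,212),jam=(346,118,372,155)).items():
    t=a[y0:y1,x0:x1].astype(np.uint8);r=cv2.matchTemplate(b.astype(np.uint8)[y0-8:y1+8,x0-8:x1+8],t,cv2.TM_CCOEFF_NORMED);_,m,_,l=cv2.minMaxLoc(r);print(n,m,l[0]-8,l[1]-8)
```

```text
[440.7 -68.3  78. ] old centre to stop face 25.065071315167234
[ 458.9 -203.2   78. ] old centre to stop face 25.44148442137912
p1 0.9981638789176941 0 0
p2 0.9764322638511658 0 0
jam 0.5811911821365356 -8 -2
```

```bash
python3 -c "
from h import *
print(order.job_done())"
```

```text
the job is handed in; nothing more can be done
None
```

I moved the older bottle up to the row's front stop and stood the new one from the case close behind it. I handed the job in after about 22 s of robot time. No verdict is reported, so these are my own last measurements:

| Check | Measured | Required |
|---|---|---|
| Older bottle to front stop | about 3–5 mm gap | under 14 mm |
| Distance between bottle centres | about 45 mm | under 66 mm |
| New bottle's position along the row | about -68 mm | above -85 mm |
| Bottles' turn from the row (0.135 rad) | new: gripper let go at 0.14 rad; older: looked square, not measured | within 0.2 rad |

- **First placing:** the older bottle had pivoted in the grip at the stop and sprang back on release, leaving about 8 mm. I regripped the new bottle and pushed both forward. During that push the side view showed the older one about 7.5 mm further forward, but only about 3 mm of that stayed after release.
- **Disagreement:** the two camera estimates of the tier's centre differ by about 8 mm. I therefore judged the gap from the stop's edge in the wrist view instead.
- **Jars:** both pickle jars show no shift in the side view. The jam jar match failed because the honey bottles now hide the jam jars there. I saw no contact with them, and wrist forces stayed under about 7 N.
- **Last pictures:** I had used all 12 views before the final push, so the end state was checked by image code only. The last picture I looked at, just before that push, showed both bottles upright.

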